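# Put the chisels away in their bays

### The arm

A 6-joint arm with a two-finger parallel gripper is mounted at the origin on the work surface. World frame = base frame: x ahead of the robot, y to its left, z up, the work surface at z = 0. Lengths are in m, angles in degrees, forces in N, time in s.
With the tool pointing down it reaches from about 0.2 to 0.875 m from the base axis. Payload 3.4 kg.
Tool frame: the origin (TCP) lies at the very end of the fingers, on their centre line; the grasp point (between the pads) lies 19 mm behind it; x points along the fingers, y is the direction in which the jaws open and shut, and the axes are right-handed (so a half turn about x gives the same grasp; the last joint's range is limited). The gripper opens to 94 mm and grips with 3 to 60 N. Pads are 16 mm wide; open, the fingers measure 119 mm over their backs; the gripper's body (75 mm by 177 mm) begins 78 mm behind the grasp point.
Start: joints at [62.281, 15.808, 86.224, -0, 77.962, -6.933], TCP at [0.204, 0.538, 0.205] pointing down, gripper open.
Joint ranges: [-165.64, 165.64], [-43.16, 119.46], [12.63, 154.43], [-67.54, 247.53], [6.08, 155.33], [-154.97, 154.97]. Speed limits (degrees/s): [147.25, 147.25, 180, 180, 180, 180].

### API

Orientations are given as a 3x3 rotation matrix whose columns are the frame's x, y, z axes.
In Python, from workcell import move_pose, line_to, set_joints, ungrasp, grasp, wait, ik, sense, read_camera, Unreachable, hand_in gives the robot as it stands. Calls block until the motion is done:
- move_pose(position, orientation): joint-space move of the TCP to a pose.
- line_to(position, attitude=None, vel=0.15, threshold=None): straight line of the TCP; attitude=None keeps the orientation; vel is the mean speed in m/s. With threshold (N) it stops when the force on the tool has changed by that much, and returns True; else False.
- set_joints(angles): joint-space move.
- ungrasp() and grasp(grasp_force=None): open the fingers fully, or close them until they stop; grasp_force is the grip in N (None keeps the last).
- wait(seconds).
- ik(position, orientation): joint angles nearest the present ones, or None.
- sense(): the state.
- read_camera(name): name is "side" or "top" or "wrist"; returns a dict with "image" (480x640x3 uint8, blue, green, red), "intrinsics" (3x3 intrinsics, pixels), "k1" (the pictures are not rectified: a ray, as slopes to the right and down, at radius r is drawn at 1 + k1 r^2 times it, then the intrinsics apply), "origin" and "rotation" of the camera in the world. Camera axes: x right, y up, looking along -z (the intrinsics and any distortion apply to the point x, -y, -z); pixel columns grow to the right and rows downward; lengths in m; the calibration is good to about 2 mm. A picture is of the moment at which its call begins. There is no depth.
A pose or a line that the arm cannot do raises Unreachable and nothing moves.
- hand_in(): hands the job in, once; it reports no verdict.
The state is a dict: "time_s": time; "q": joint angles; "qvel": joint speeds; "joint_torque": joint torques, N m; "ee_pos": TCP position; "tool_rot": TCP orientation; "force": force on the tool from outside, world axes, zero at the start; "ft_torque": the same for the moment, N m; "finger_gap": finger opening in m.
Only numpy, scipy, OpenCV 4.12 (cv2) and the standard library are available. Lean on these libraries where they do the work, as an engineer would, in place of code of your own. Each camera call takes 0.05 s, during which the arm holds its last target.

### The job

Put the three wood chisels into the shallow divided tray, each lying flat in the bay lined with its own handle colour, blade pointing away from the robot; lay each one down, do not drop it. The two screwdrivers with similar handles do not belong in the tray: leave them, the wax tin and the amber jar where they are.

Things in the scene. Friction and masses are not known exactly. Their poses are not given: they have to be found in the camera images.
- red_chisel: wood chisel, red handle, lying on a grey 3 mm mat, blade roughly away from the robot. Origin on its underside, on its long axis, 52 mm from the butt, 100 mm from the cutting edge; x along it to the blade, z up. Handle 28 mm wide, 26 high, x = -52 to +36 mm; flat steel blade 26 mm wide, 4 thick, 13 mm above the underside. 0.13 kg, balances near x = +12 mm: grip across the handle there
- blue_chisel: wood chisel, blue handle, lying on a grey 3 mm mat, blade roughly away from the robot. Origin on its underside, on its long axis, 52 mm from the butt, 100 mm from the cutting edge; x along it to the blade, z up. Handle 28 mm wide, 26 high, x = -52 to +36 mm; flat steel blade 26 mm wide, 4 thick, 13 mm above the underside. 0.13 kg, balances near x = +12 mm: grip across the handle there
- green_chisel: wood chisel, green handle, lying on a grey 3 mm mat, blade roughly away from the robot. Origin on its underside, on its long axis, 52 mm from the butt, 100 mm from the cutting edge; x along it to the blade, z up. Handle 28 mm wide, 26 high, x = -52 to +36 mm; flat steel blade 26 mm wide, 4 thick, 13 mm above the underside. 0.13 kg, balances near x = +12 mm: grip across the handle there
- red_bay: red liner, fixed plate 178 x 74 x 3 mm, the floor of one of three side-by-side bays of a fixed shallow wooden tray. Origin: centre of its underside (top at z = +3 mm); x along the bay, away from the robot, y across, z up. Bays are 180 x 76 mm between walls 6 mm thick, 8 mm higher than the liner's top. The order of colours varies; the tray may be left or right
- blue_bay: blue liner, fixed plate 178 x 74 x 3 mm, the floor of one of three side-by-side bays of a fixed shallow wooden tray. Origin: centre of its underside (top at z = +3 mm); x along the bay, away from the robot, y across, z up. Bays are 180 x 76 mm between walls 6 mm thick, 8 mm higher than the liner's top. The order of colours varies; the tray may be left or right
- green_bay: green liner, fixed plate 178 x 74 x 3 mm, the floor of one of three side-by-side bays of a fixed shallow wooden tray. Origin: centre of its underside (top at z = +3 mm); x along the bay, away from the robot, y across, z up. Bays are 180 x 76 mm between walls 6 mm thick, 8 mm higher than the liner's top. The order of colours varies; the tray may be left or right
- red_driver: screwdriver, red handle of the same shape and size as the chisels' but a thin dark round shaft, 6 mm across, instead of a broad blade; 149 mm long, origin and axes as for the chisels (shaft to +x). Lies on the mat among them; does not belong in the tray
- blue_driver: screwdriver, blue handle of the same shape and size as the chisels' but a thin dark round shaft, 6 mm across, instead of a broad blade; 149 mm long, origin and axes as for the chisels (shaft to +x). Lies on the mat among them; does not belong in the tray
- tin: round steel wax tin, brass lid with a pale disc on top, 66 mm across and 39 mm high, standing on the mat; origin at the centre of its underside. Bystander
- jar: small amber glass jar of finish with a black lid, 54 mm across, 61 mm high, standing on the bench beyond the tray and mat; origin at the centre of its underside. Bystander
Things that resemble listed ones, but are neither listed nor needed, are in the scene too. Of the things that look like the green_chisel, take the one that is farthest to the robot's right at the start.

How it is judged (in metres and radians):
At the end, for the whole second after the job is handed in: Each chisel at rest in the bay of its colour, flat on the liner (tilt under 0.1 rad, within 4 mm of its top), along the bay within 0.4 rad, blade away from the robot: origin 3 to 45 mm on the robot's side of the bay's centre (24 mm if centred), within 27 mm across (x of red_chisel in the frame of red_bay between -0.045 and -0.003 m and y of red_chisel in the frame of red_bay between -0.027 and 0.027 m and z of red_chisel in the frame of red_bay between -0.002 and 0.007 m and angle between each of red_chisel, blue_chisel, green_chisel's own z axis and vertical below 0.1 rad and angle between the x axis of red_chisel and the x axis of red_bay, either way round below 0.4 rad and linear speed of each of red_chisel, blue_chisel, green_chisel below 0.02 m/s and angular speed of each of red_chisel, blue_chisel, green_chisel below 0.2 rad/s and x of blue_chisel in the frame of blue_bay between -0.045 and -0.003 m and y of blue_chisel in the frame of blue_bay between -0.027 and 0.027 m and z of blue_chisel in the frame of blue_bay between -0.002 and 0.007 m and angle between the x axis of blue_chisel and the x axis of blue_bay, either way round below 0.4 rad and x of green_chisel in the frame of green_bay between -0.045 and -0.003 m and y of green_chisel in the frame of green_bay between -0.027 and 0.027 m and z of green_chisel in the frame of green_bay between -0.002 and 0.007 m and angle between the x axis of green_chisel and the x axis of green_bay, either way round below 0.4 rad); the robot touches nothing.
It fails at once if the red screwdriver is moved by more than 20 mm (distance of red_driver from where it was at the start of the episode above 0.02 m).
It fails at once if the blue screwdriver is moved by more than 20 mm (distance of blue_driver from where it was at the start of the episode above 0.02 m).
It fails at once if the wax tin is moved by more than 20 mm (distance of tin from where it was at the start of the episode above 0.02 m).
It fails at once if the amber jar is moved by more than 20 mm (distance of jar from where it was at the start of the episode above 0.02 m).
It fails at once if a chisel is dropped (it falls free at over 0.8 m/s, from more than about 3 cm) ((linear speed of red_chisel above 0.8 m/s and contact force between the fingers and red_chisel below 0.05 N) or (linear speed of blue_chisel above 0.8 m/s and contact force between the fingers and blue_chisel below 0.05 N) or (linear speed of green_chisel above 0.8 m/s and contact force between the fingers and green_chisel below 0.05 N)).
It also fails if it takes over 96 s, if anything falls off the work surface, if the arm or the gripper's body presses on something with over 40 N, if the wrist force passes 120 N, or if a joint passes its speed limit or range.

## Working session

There is one attempt and no reset: what is moved stays moved. The work goes in short steps, each a Python script; the robot and the scene stay as the last script left them, time stands still between calls to the robot, and variables do not carry over. Pictures are saved under pics/ and viewed, and the job is handed in when it is done.

```bash
mkdir -p pics; ls
cat > h.py <<'E'
import numpy as np, cv2
from workcell import *
def snap(n,f):
    c=read_camera(n); cv2.imwrite(f,c["image"]); np.savez(f[:-4]+'.npz',**{k:np.array(v) for k,v in c.items() if k!='image'}); return c
def px2w(c,u,v,z):
    K=np.array(c["intrinsics"]);k1=float(c["k1"])
    xd=(u-K[0,2])/K[0,0]; yd=(v-K[1,2])/K[1,1]
    rd=np.hypot(xd,yd); r=rd
    for _ in range(30): r=rd/(1+k1*r*r)
    s=r/rd if rd>0 else 1
    d=np.array(c["rotation"])@np.array([xd*s,-yd*s,-1]); o=np.array(c["origin"])
    return o+d*(z-o[2])/d[2]
def w2px(c,p):
    K=np.array(c["intrinsics"]);k1=float(c["k1"])
    q=np.array(c["rotation"]).T@(np.array(p)-np.array(c["origin"]))
    x=q[0]/-q[2]; y=-q[1]/-q[2]; s=1+k1*(x*x+y*y)
    return np.array([K[0,0]*x*s+K[0,2],K[1,1]*y*s+K[1,2]])
def load(f): return dict(np.load(f))
E
python3 - <<'E'
from h import *
for n in ("top","side","wrist"):
    c=snap(n,f'pics/{n}0.png'); print(n,c["origin"],c["k1"],c["intrinsics"],c["rotation"])
print(sense())
E
```

```text
pics
top [ 0.29677755 -0.00652599  1.52099174] -0.025005091245883234 [[607.13368945   0.         327.68157969]
 [  0.         607.13368945 245.28255037]
 [  0.           0.           1.        ]] [[-0.02443579  0.98895104 -0.14621468]
 [-0.99954079 -0.02679072 -0.01415828]
 [-0.01791904  0.14580157  0.98915156]]
side [ 0.44632916 -0.70219995  0.70165178] -0.08433637553808904 [[507.99863159   0.         320.59864646]
 [  0.         507.99863159 244.71368622]
 [  0.           0.           1.        ]] [[ 0.99557986  0.0576991  -0.07410501]
 [-0.09368453  0.66580307 -0.74022259]
 [ 0.00662917  0.7438932   0.66826564]]
wrist [0.13133722 0.56760455 0.38440619] -0.01648424602691936 [[429.26229262   0.         315.24694795]
 [  0.         429.26229262 241.67514448]
 [  0.           0.           1.        ]] [[ 3.54471866e-01 -9.00885304e-01 -2.50510208e-01]
 [ 9.35066562e-01  3.41379761e-01  9.54483246e-02]
 [-4.68878101e-04 -2.68077465e-01  9.63397246e-01]]
{'time_s': 0.15, 'q': array([ 6.22809172e+01,  1.58388890e+01,  8.62751620e+01, -8.59766866e-04,
        7.79624880e+01, -6.93219886e+00]), 'qvel': array([-0.03897347, -0.03183547, -0.19634841, -0.0867009 , -0.00586268,
       -0.10752894]), 'joint_torque': array([ 8.40448138e-04, -4.04928553e+01, -2.37429857e+01,  7.03352666e-02,
        3.16145446e-02, -7.67119718e-05]), 'ee_pos': array([0.20387991, 0.53721101, 0.20483116]), 'tool_rot': array([[-6.08364165e-04,  3.54889616e-01,  9.34908012e-01],
       [-1.18937744e-03,  9.34907267e-01, -3.54890107e-01],
       [-9.99999108e-01, -1.32786092e-03, -1.46666377e-04]]), 'force': array([ 0.80799515, -0.25146969, -0.28807096]), 'ft_torque': array([-0.02153473, -0.03706805, -0.0331077 ]), 'finger_gap': 0.09413771648741084}
```

View pics/top0.png

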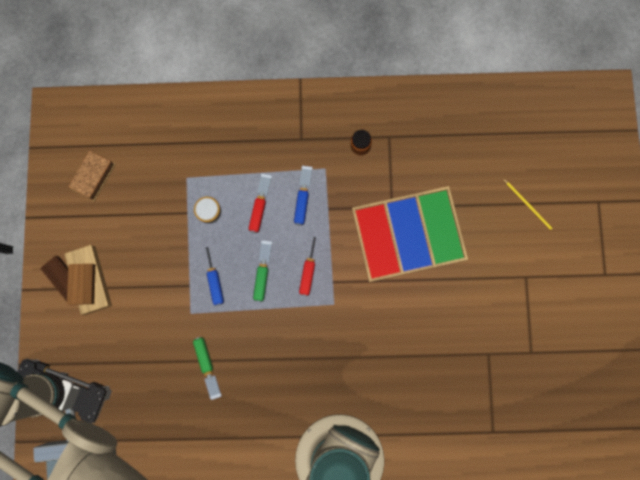

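View pics/side0.png

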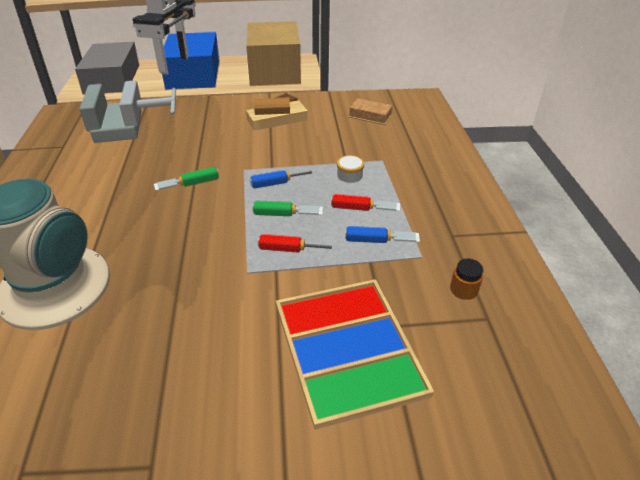

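The top view shows these candidates (pixels from top0):
- **Red handles:** (258,205) has a broad pale blade, so it is the chisel. (308,272) has a thin dark shaft, so it is the driver.
- **Blue handles:** (302,198) has a broad blade, so it is the chisel. (214,285) has a dark shaft, so it is the driver.
- **Green handles:** (261,275) is on the mat. (206,365) is off the mat, farther left and pointing toward the robot, so it is the decoy. Image right is −y, so the one at (261,275) is the rightmost.

Next I'll check these in an enlarged crop.

Run:
```python
import cv2
t=cv2.imread('pics/top0.png')
cv2.imwrite('pics/top0_mat.png',cv2.resize(t[160:315,185:340],None,fx=3.8,fy=3.8,interpolation=cv2.INTER_CUBIC))
cv2.imwrite('pics/top0_tray.png',cv2.resize(t[180:290,345:475],None,fx=5,fy=5,interpolation=cv2.INTER_CUBIC))
```

```text
(no output)
```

View pics/top0_mat.png

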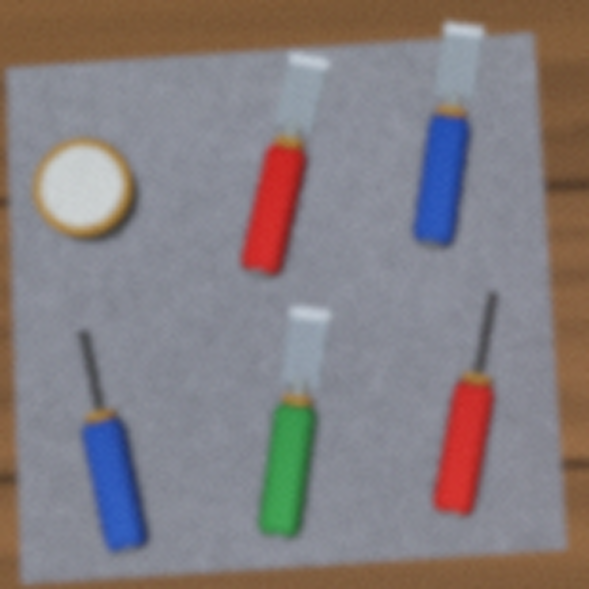

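View pics/top0_tray.png

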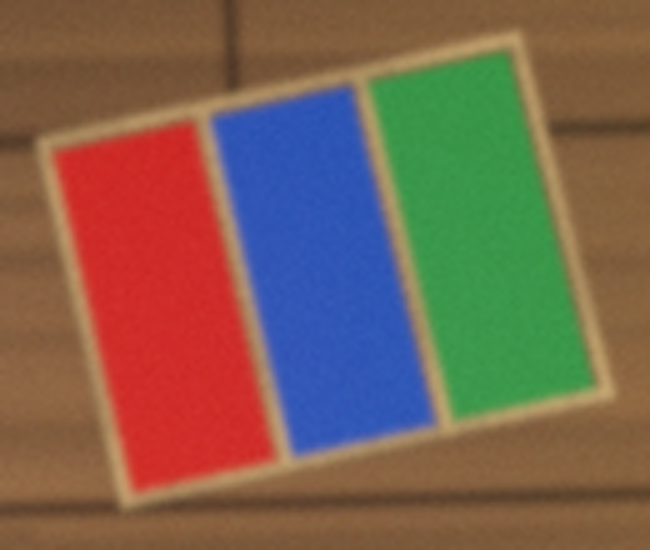

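```bash
cat > meas.py <<'E'
from h import *
def masks(img):
    hsv=cv2.cvtColor(img,cv2.COLOR_BGR2HSV);H,S,V=cv2.split(hsv)
    ok=(S>120)&(V>60)
    return {'red':ok&((H<6)|(H>174)),'blue':ok&(H>105)&(H<125),'green':ok&(H>50)&(H<80)}
def comps(img,amin=60):
    out=[]
    for n,m in masks(img).items():
        N,l,st,ce=cv2.connectedComponentsWithStats(m.astype(np.uint8))
        for i in range(1,N):
            if st[i,4]>amin: 
                cnt=cv2.findContours((l==i).astype(np.uint8),cv2.RETR_EXTERNAL,cv2.CHAIN_APPROX_NONE)[0][0]
                out.append((n,ce[i],st[i,4],cnt.reshape(-1,2).astype(float)))
    return out
E
python3 - <<'E'
from meas import *
for cam in('top','side'):
    img=cv2.imread(f'pics/{cam}0.png');c=load(f'pics/{cam}0.npz')
    for n,ce,a,cnt in comps(img):
        z=0.016 if a<1000 else .006   # tray z guess
        if cam=='side' and a<1500: z=.019
        P=np.array([px2w(c,u,v,z)[:2] for u,v in cnt])
        r=cv2.minAreaRect((P*1000).astype(np.float32)); b=cv2.boxPoints(r)
        e=[b[1]-b[0],b[2]-b[1]]; e=max(e,key=np.linalg.norm); 
        if e[0]<0:e=-e
        print(cam,n,ce.round(1),a,'rect ctr',np.round(r[0],1),'size',np.round(r[1],1),'yaw',round(np.degrees(np.arctan2(e[1],e[0])),1),'cen',(px2w(c,*ce,z)[:2]*1000).round(1))
E
```

```text
top red [256.6 214.6] 347 rect ctr [603.2 192.8] size [27.2 85.1] yaw -13.2 cen [602.5 193. ]
top red [377.3 240.8] 2004 rect ctr [ 529.7 -110.1] size [177.   72.9] yaw 11.4 cen [ 528.6 -110.3]
top red [306.5 277.5] 354 rect ctr [440.3  69.4] size [26.4 84.3] yaw -11.8 cen [439.7  69.6]
top blue [300.7 206.9] 331 rect ctr [619.5  80.8] size [25.9 83.5] yaw -8.9 cen [619.3  80.9]
top blue [409.1 233.7] 1919 rect ctr [ 545.6 -190.8] size [175.1  70.8] yaw 11.2 cen [ 544.6 -191. ]
top blue [214.7 287.3] 353 rect ctr [421.2 299. ] size [82.9 26.8] yaw 12.1 cen [421.1 299. ]
top green [440.8 226.4] 1885 rect ctr [ 561.7 -271.8] size [175.5  70.9] yaw 11.3 cen [ 561.3 -272. ]
top green [260.1 283.2] 313 rect ctr [428.9 185.4] size [24.  81.8] yaw -8.7 cen [428.3 185.5]
top green [202.3 355.1] 364 rect ctr [255.8 329.5] size [82.2 27.2] yaw 17.9 cen [255.3 329.4]
side red [350.6 201.7] 508 rect ctr [601.7 191. ] size [49.7 84.7] yaw -13.3 cen [602.  190.5]
side red [279.2 242.6] 616 rect ctr [439.1  67.9] size [45.3 86.4] yaw -11.9 cen [439.3  67.5]
side red [332.2 309.2] 2838 rect ctr [ 530.1 -104.6] size [177.2  68.4] yaw 11.3 cen [ 528.  -106.1]
side blue [191.3  61. ] 2584 rect ctr [ 151.7 1107.7] size [195.7 528. ] yaw -84.6 cen [ 161.2 1070. ]
side blue [268.8 178.7] 429 rect ctr [423.1 296.5] size [85.4 50.8] yaw 12.5 cen [422.3 296. ]
side blue [366.4 234. ] 577 rect ctr [619.5  79. ] size [45.5 84.8] yaw -9.8 cen [619.2  78.7]
side blue [346.8 345.1] 3451 rect ctr [ 546.1 -186. ] size [177.5  68.9] yaw 11.3 cen [ 543.7 -187.5]
side green [199.4 175.9] 422 rect ctr [258.2 323.6] size [83.8 52.3] yaw 16.5 cen [257.7 322.8]
side green [272.8 207.9] 493 rect ctr [428.1 183.1] size [46.8 85.5] yaw -8.1 cen [429.2 182.9]
side green [363.7 386. ] 4311 rect ctr [ 562.4 -267.1] size [177.9  70. ] yaw 11.2 cen [ 559.9 -268.8]
```

Each handle has the right size (about 27×85 mm), and the top and side views agree within about 2 mm. The tray bays are 82.5 mm apart at 11.3° yaw, as expected. Opening the fingers fully would put them over the 76 mm bays. So I'll grip high on the handle, with the tips about 9 mm above the underside, to clear the 8 mm walls on release. I'll start with red.

```bash
cat > act.py <<'E'
from h import *
C={'red':((.6025,.1918),-13.2),'blue':((.6195,.0799),-9.3),'green':((.4285,.1843),-8.5)}
BY=np.radians(11.3); BC=np.array([.546,-.190]); ux=np.array([np.cos(BY),np.sin(BY)]);uy=np.array([-np.sin(BY),np.cos(BY)])
B={'red':BC+.086*uy,'blue':BC,'green':BC-.086*uy}   # outer ones biased 4 mm outward
def R(y): c,s=np.cos(y),np.sin(y); return np.array([[0,-s,c],[0,c,s],[-1,0,0]],float)
def st(m): s=sense(); print(m,'t',round(s['time_s'],2),'ee',s['ee_pos'].round(4),'gap',round(s['finger_gap'],4),'F',np.round(s['force'],1))
def pick(n):
    (x,y),a=C[n]; a=np.radians(a); g=np.array([x,y])+.020*np.array([np.cos(a),np.sin(a)])
    ungrasp(); move_pose([*g,.12],R(a)); st('above')
    print('stop',line_to([*g,.012],vel=.12,threshold=8)); st('down')
    grasp(25); st('gripped')
    line_to([*g,.15],vel=.12); st('lifted')
def place(n):
    p=B[n]-.012*ux
    move_pose([*p,.15],R(BY)); st('over')
    line_to([*p,.035],vel=.15)
    print('stop',line_to([*p,.008],vel=.03,threshold=3)); st('touch')
def release(dz=.0015):
    s=sense();p=s['ee_pos'].copy()
    line_to([p[0],p[1],p[2]+dz],vel=.02); st('up a bit')
    ungrasp(); st('open'); line_to([p[0],p[1],.15],vel=.15); st('clear')
E
python3 - <<'E'
from act import *
pick('red'); snap('wrist','pics/w1.png'); snap('side','pics/s1.png')
E
```

```text
above t 2.36 ee [0.6216 0.1883 0.1203] gap 0.094 F [-0.3  0.9 -0. ]
stop False
down t 3.41 ee [0.6227 0.1874 0.0128] gap 0.0937 F [0.7 0.3 0.2]
gripped t 4.43 ee [0.622  0.1873 0.012 ] gap 0.0278 F [ 0.2 -0.1  0.1]
lifted t 5.73 ee [0.6214 0.1871 0.149 ] gap 0.0277 F [ 0.6  0.2 -0.5]
```

View pics/w1.png

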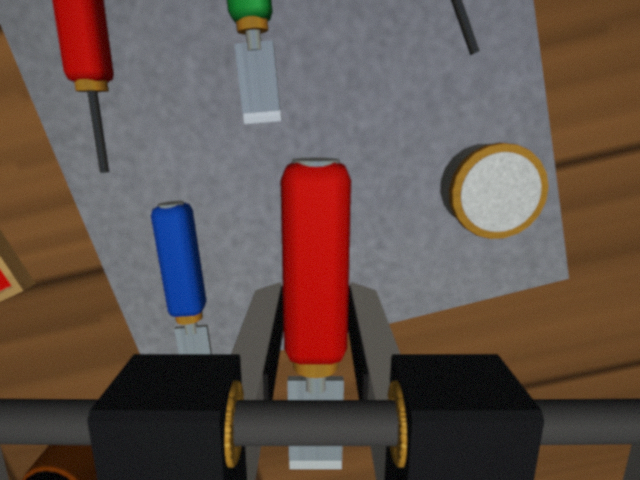

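View pics/s1.png

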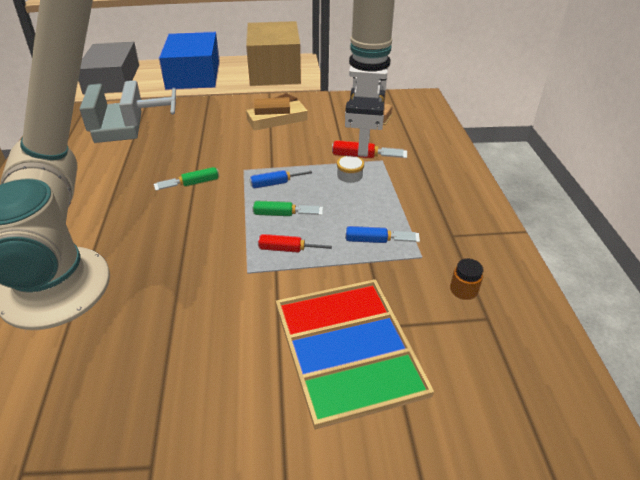

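The red chisel is held level and straight: in the wrist view the handle spans (315,160) to (315,365), with the blade along the tool axis. Nothing else has moved. Next I'll place it.

Run:
```python
from act import *
place('red'); snap('side','pics/s2.png');
```

```text
over t 7.03 ee [ 0.5179 -0.1075  0.15  ] gap 0.0278 F [-0.2  0.2 -1.6]
stop True
touch t 8.57 ee [ 0.5173 -0.108   0.0166] gap 0.0279 F [0.1 0.2 2.4]
```

View pics/s2.png

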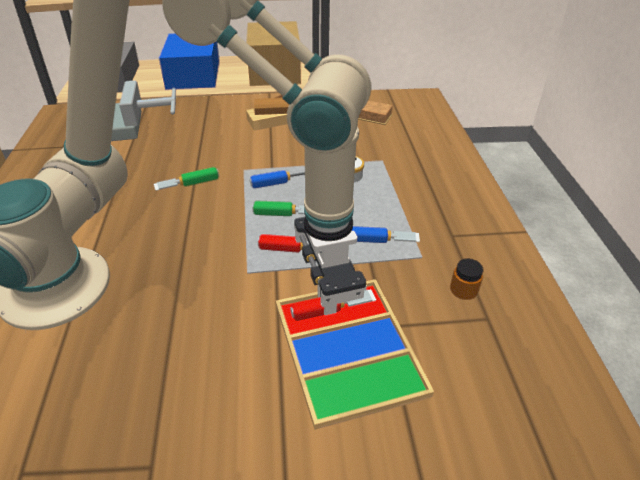

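It touched at tip z = 16.6 mm, so the liner top is at about 7.6 mm and the wall top at about 15.6 mm. In the side view the chisel lies in the red bay, with its handle at (310,308) and blade at (360,298). Releasing it 1.5 mm higher clears the walls.

Run:
```python
from act import *
release(); snap('wrist','pics/w3.png'); pick('blue'); snap('top','pics/t3.png'); snap('wrist','pics/w4.png')
t=cv2.imread('pics/t3.png'); cv2.imwrite('pics/t3c.png',cv2.resize(t[140:320,180:480],None,fx=2.6,fy=2.6,interpolation=cv2.INTER_CUBIC))
```

```text
up a bit t 8.88 ee [ 0.5171 -0.1079  0.0178] gap 0.0279 F [-0.4  0.5 -0.1]
open t 9.98 ee [ 0.5173 -0.108   0.0181] gap 0.0944 F [ 0.   0.2 -0.4]
clear t 11.02 ee [ 0.5166 -0.1078  0.1491] gap 0.0941 F [-0.2 -0.3  0.1]
above t 12.18 ee [0.6388 0.076  0.1198] gap 0.094 F [-0.7  0.2 -0.6]
stop False
down t 13.22 ee [0.64   0.0765 0.0128] gap 0.094 F [-0.8  0.1 -0.5]
gripped t 14.25 ee [0.6393 0.0768 0.012 ] gap 0.028 F [0.3 0.  1.5]
lifted t 15.55 ee [0.6386 0.0767 0.149 ] gap 0.0279 F [-0.4 -0.  -1.6]
```

View pics/t3c.png

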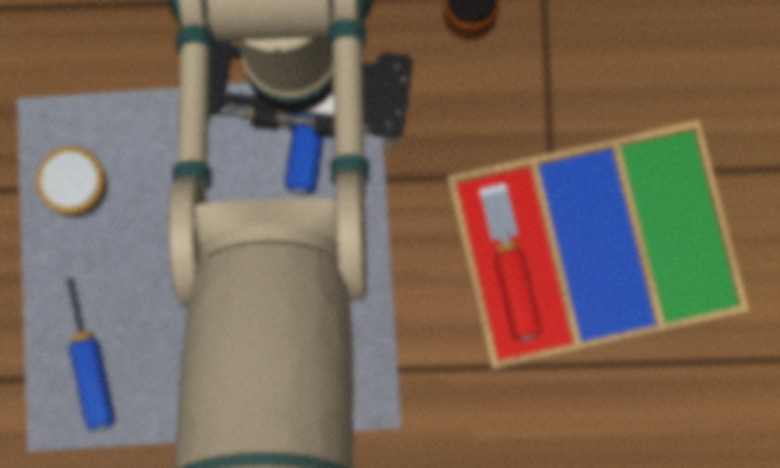

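View pics/w3.png

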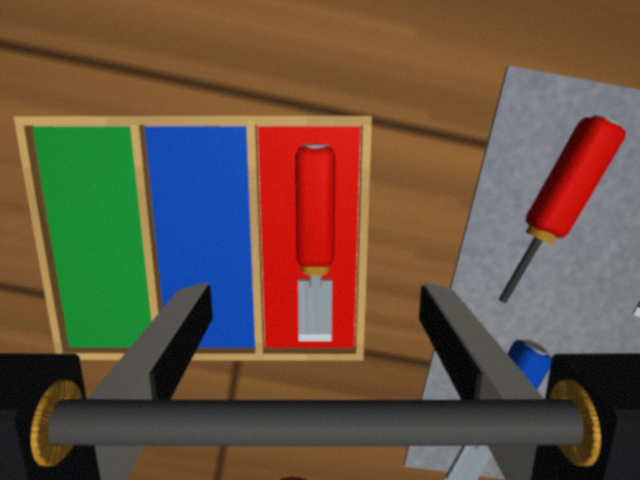

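View pics/w4.png

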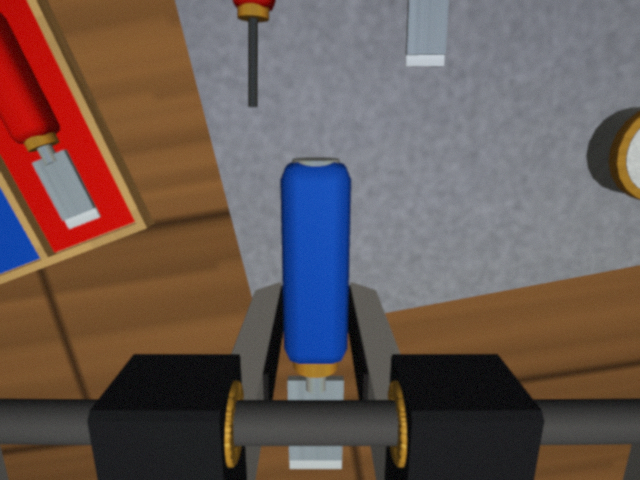

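The red chisel lies straight and centred in its bay, from (315,145) to (315,340) in w3. The blue chisel is held level in w4. I'll place it, then pick up the green one.

Run:
```python
from act import *
place('blue'); release(); snap('wrist','pics/w5.png'); pick('green'); snap('wrist','pics/w6.png')
cv2.imwrite('pics/w56.png',np.hstack([cv2.resize(cv2.imread(f'pics/w{i}.png'),(400,300)) for i in (5,6)]))
```

```text
over t 16.77 ee [ 0.5347 -0.1918  0.15  ] gap 0.0279 F [ 0.8  1.  -1.1]
stop True
touch t 18.32 ee [ 0.5342 -0.1923  0.0166] gap 0.0278 F [0.1 0.  3.8]
up a bit t 18.57 ee [ 0.5339 -0.1923  0.0178] gap 0.028 F [-0.5 -0.1 -1.1]
open t 19.68 ee [ 0.5342 -0.1924  0.0181] gap 0.0945 F [-1.1 -0.9  0.1]
clear t 20.71 ee [ 0.5335 -0.192   0.1491] gap 0.0939 F [-0.1 -0.4  0.4]
above t 22.41 ee [0.4489 0.1809 0.1201] gap 0.0939 F [-1.  -0.1  0.1]
stop False
down t 23.46 ee [0.449  0.1814 0.0125] gap 0.0939 F [ 1.  -0.7 -0.3]
gripped t 24.48 ee [0.4483 0.1814 0.012 ] gap 0.0279 F [ 0.7  0.4 -0.3]
lifted t 25.78 ee [0.4477 0.1812 0.1492] gap 0.0277 F [-0.3 -0.3 -0.7]
```

View pics/w56.png

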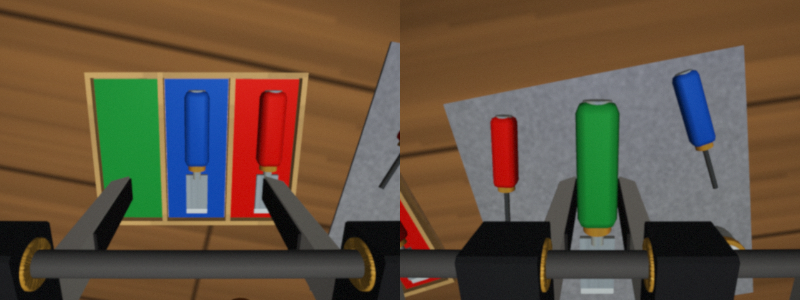

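Blue is straight and centred in its bay, at (197,90) to (197,212) in the left half of the picture. Green is held level at (597,165), and the drivers are untouched. Now I'll place green, back off and check everything.

Run:
```python
from act import *
place('green'); release(); snap('wrist','pics/w7.png')
set_joints([62.281, 15.808, 86.224, 0, 77.962, -6.933]); wait(.3)
snap('top','pics/t7.png'); snap('side','pics/s7.png'); st('end')
from meas import *
c=load('pics/t7.npz'); 
for n,ce,a,cnt in comps(cv2.imread('pics/t7.png')):
    P=np.array([px2w(c,u,v,.016)[:2]*1000 for u,v in cnt],np.float32); r=cv2.minAreaRect(P); print(n,a,np.round(r[0],1),np.round(r[1],1))
t=cv2.imread('pics/t7.png'); cv2.imwrite('pics/t7c.png',cv2.resize(t[130:320,180:480],None,fx=2.6,fy=2.6,interpolation=cv2.INTER_CUBIC))
s=cv2.imread('pics/s7.png'); cv2.imwrite('pics/s7c.png',cv2.resize(s[150:430,230:500],None,fx=2.1,fy=2.1,interpolation=cv2.INTER_CUBIC))
```

```text
over t 27.55 ee [ 0.5512 -0.2756  0.15  ] gap 0.0274 F [-0.6 -0.4 -0.6]
stop True
touch t 29.09 ee [ 0.5509 -0.2767  0.0167] gap 0.0277 F [0.9 0.7 2.6]
up a bit t 29.34 ee [ 0.5507 -0.2765  0.0178] gap 0.0279 F [ 0.4 -0.1 -0.9]
open t 30.45 ee [ 0.551  -0.2767  0.0182] gap 0.094 F [0.9 0.5 0.4]
clear t 31.48 ee [ 0.5503 -0.2762  0.149 ] gap 0.0942 F [-0.  -0.8 -0.5]
end t 35.03 ee [0.2042 0.5376 0.2055] gap 0.0941 F [ 0.4  0.2 -0.5]
red 1740 [ 528.1 -109.5] [175.8  72.8]
red 355 [440.3  69.3] [26.6 84.3]
blue 1641 [ 544.1 -189.5] [174.2  70.3]
blue 352 [421.2 299. ] [82.9 26.6]
green 1571 [ 560.3 -270. ] [173.5  69.7]
green 361 [255.8 329.5] [82.1 27.3]
```

View pics/t7c.png

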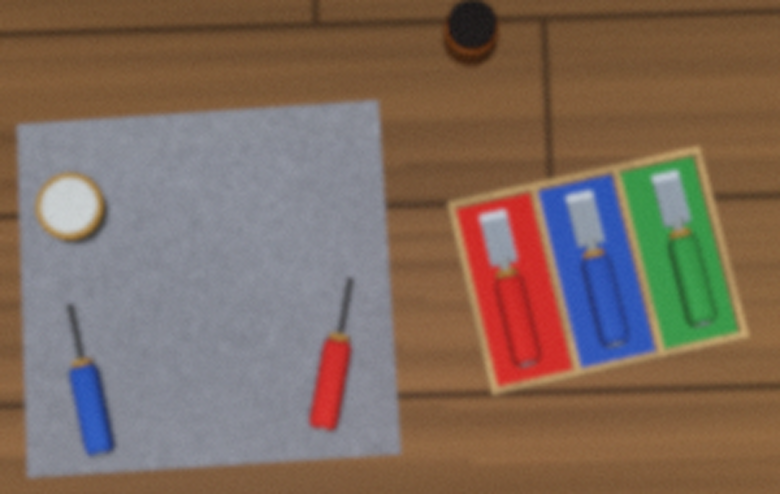

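View pics/s7c.png

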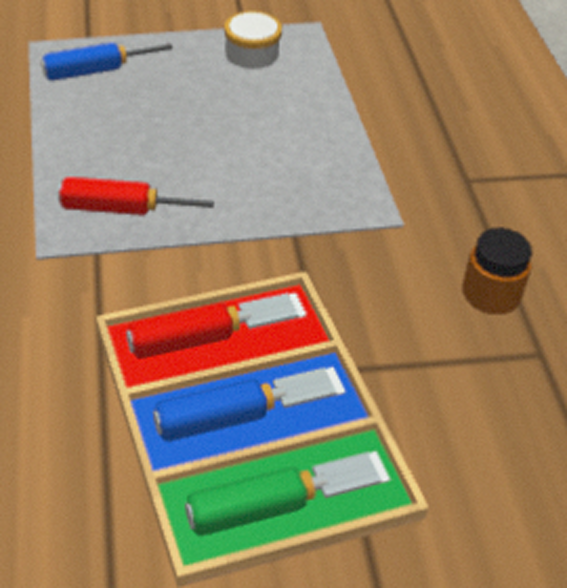

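Both views show each chisel flat in its own colour's bay with the blade away from the robot. The drivers, tin and jar are where they started. I'll make one numeric check from butt and edge pixels read off t7c before handing in: red (527,365) and (493,213), blue (615,346) and (579,193), green (703,325) and (665,174).

Run:
```python
from act import *
c=load('pics/t7.npz')
for n,b,e in (('red',(527,365),(493,213)),('blue',(615,346),(579,193)),('green',(703,325),(665,174))):
    f=lambda p,z:px2w(c,p[0]/2.6+180,p[1]/2.6+130,z)[:2]
    P,Q=f(b,.02),f(e,.023); d=Q-P; L=np.linalg.norm(d); o=P+d/L*.052
    k={'red':.082,'blue':0,'green':-.082}[n]; r=o-(BC+k*uy)
    print(n,'len',round(L*1e3),'x',round(r@ux*1e3,1),'y',round(r@uy*1e3,1),'yaw err',round(np.degrees(np.arctan2(d@uy,d@ux)),1))
a,b=cv2.imread('pics/top0.png'),cv2.imread('pics/t7.png')
d=cv2.absdiff(a,b).max(2)
for nm,(x,y) in {'tin':(207,210),'jar':(361,142),'rdrv':(308,270),'bdrv':(213,280)}.items(): print(nm,'mean diff',d[y-25:y+25,x-14:x+14].mean().round(1))
hand_in()
```

```text
red len 151 x -26.4 y 4.4 yaw err -0.8
blue len 152 x -27.3 y 0.5 yaw err -0.6
green len 151 x -26.4 y -3.9 yaw err -0.1
tin mean diff 2.3
jar mean diff 2.8
rdrv mean diff 2.5
bdrv mean diff 2.5
the job is handed in; nothing more can be done
```

All three chisels are in the bays of their own colours, flat and blade away from the robot, and the job was handed in at about 35 s of the 96 s allowed. I laid each one down with a force-stopped descent and released it 1.5 mm above contact so the opening fingers cleared the walls. For green I took the one on the mat, which was the rightmost, and left the other where it was.

- **Positions (top camera):** origins are 26–27 mm on the robot's side of each bay's centre, against 3–45 mm allowed. They are within 5 mm across, against 27 mm allowed. Yaw error is under 1°. The measured lengths of 151–152 mm match the real chisels.
- **Flatness:** I judged this by eye from the side and top pictures. All three also touched down at the same tip height, 16.6–16.7 mm.
- **Other objects:** the drivers, tin and jar show no change beyond image noise, and the gripper is clear of everything.
- **Disagreement:** the tray centres first differed by about 5 mm across between the top and side views. I put this down to the near wall hiding part of each liner and the tray floor sitting slightly higher than I had assumed. It is well inside the tolerance, and no checks failed.

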